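# Pop the thick battery out of the till's charger and stop it with the other finger

## Task

On the counter stands a two-bay charger for the handheld card reader's spare batteries; one bay holds the thick battery, the other the slim one. Push back the sliding guard on the thick battery's side as far as it goes, then press the release key under it with one fingertip so that the battery springs out towards the bay's open front, and stop it with the other finger when it is about 15 mm out, before it slides away. Finish holding it like that, with the key still pressed down and the thick battery resting against the finger, nothing grasped or lifted; leave the slim battery in its bay and the things round about where they lie.

Things in the scene. Friction and masses are not known exactly. Their poses are not given: they have to be found in the camera images.
- charger: Grey plastic two-bay battery charger, 167 x 176 mm, fixed on the counter, turned up to 0.3 rad. Origin: on the counter, 75 mm behind its front edge, midway between the bays; x to its closed rear (away from the robot), y left, z up. Positions below given as 'at' are in this frame, mm. A contact tower (x 58 to 92, z up to 52) closes the rear. Bays, keys and guards mirror left to right.
- bay_left (a point): On the bed of the left bay, at (-25, 28.5, 16), where the battery's front face shall come to a stop. The bay is a level channel 47 mm wide, open above and at its front end (x -75), with side rails up to z 24 (the 5 mm outer rail ends at y 57).
- bay_right (a point): The same in the right bay, at (-25, -28.5, 16).
- bolt_left (a point): Foot of the steel bolt's rear face, at (-10, 28.5, 16). The bolt (6 mm thick, 16 mm wide, 6 mm high) holds the left battery against a preloaded spring ejector behind it: 5 N, falling to 3 N at the end of its 28 mm stroke. With the bolt down the battery shoots out forwards in about 0.1 s; only a finger that already stands in the bay in front of it can stop it.
- bolt_right (a point): The same in the right bay, at (-10, -28.5, 16).
- battery_thick: Black battery pack, 62 (along the bay) x 44 x 25 mm, about 0.13 kg: the thicker one. Lies flat and loose in the left or the right bay. Origin: centre of its underside, at the start at (21, 28.5 or -28.5, 16); axes as the charger's.
- battery_thick_front (a point): Centre of the thick battery's front face (towards the robot), at the start at x -10, z 28.5 of the charger.
- battery_slim: Black battery pack of the same make, 62 x 44 x 15 mm: the slimmer one, loose in the other bay, origin at the centre of its underside. It stays there.
- guard_left_ridge (a point): Middle of the front face of the left guard's thumb ridge; guard shut: at (-54, 72, 42). The guard is a grey plate, 28 mm wide, x -54 to 12, top z 37.6, above the left release key; the ridge, 24 mm wide, 6 mm thick, stands at its front edge up to z 46.
- guard_right_ridge (a point): The same on the right guard, at (-54, -72, 42).
- guard_left (a joint): Left guard's slide, m: 0 shut (over the key), 0.040 fully back (ridge pushed towards +x of the charger, key free). Friction 1.5 N; it stays where it is left.
- guard_right (a joint): The same for the right guard.
- release_left_top (a point): Centre of the top of the left release key; up: at (-36, 72, 32). A ribbed black block, 28 (along x) x 20 mm. Round it nothing is higher than z 24 but the shoulder behind it (x over -17, z 34), on which the guard lies when back (ridge front then at x -14).
- release_right_top (a point): The same on the right release key, at (-36, -72, 32).
- release_left (a joint): Left release key, m: 0 up, 0.010 fully down (top at z 22). Key and bolt are one piece: the left battery is let go at about 0.006. The spring takes 2 N at first, 5.6 N fully down; the battery's push on the bolt adds about 3 N of friction. Springs up when let go.
- release_right (a joint): The same for the right release key and battery.
- ballpen: White and red ballpoint pen, 145 mm long, 9 mm high, loose, lying across just in front of the charger (about x -95 of the charger); leave it there. Origin: middle of its underside.
- order_pad: Brown ring-bound order pad, 130 x 94 x 13 mm, loose, near the counter's front edge on the right; leave it.
- card_wallet: Black card wallet, 70 x 100 x 14 mm, loose, behind the charger on the right; leave it.
- card_pack: Dark grey card pack, 40 x 58 x 14 mm, loose, behind the charger on the left; leave it.
There are look-alikes about, which are no part of the job. What is shaped like the battery_thick but turquoise is not meant.

How it is judged:
By the outcome, as a careful person would: the job done as asked, in the order asked, and still so for the second after the job is handed in, while the arm keeps its last pose, push and grip.
It also fails if it takes over 35 s, if anything falls off the work surface, if the arm or the gripper's body presses on something with over 40 N, if the wrist force passes 120 N, or if a joint passes its speed limit or range.

## Robot

A 6-joint arm with a two-finger parallel gripper is mounted at the origin on a cart in front of the work surface, level with it; the furniture and walls round the work are solid. World frame = base frame: x ahead of the robot, y to its left, z up, the work surface at z = 0. Lengths are in m, angles in rad, forces in N, time in s.
With the tool pointing down it reaches from about 0.325 to 0.9 m from the base axis. Payload 6.1 kg.
Tool frame: the origin (TCP) lies midway between the tips of the shut fingers; the grasp point (between the pads) lies 19 mm behind it; z points along the fingers, y is the line along which they close (so a half turn about z gives the same grasp; the last joint's range is limited). The gripper opens to 85 mm and grips with 20 to 120 N. Pads are 22 mm wide; open, the fingers measure 114 mm over their backs; the gripper's body (76 mm by 85 mm) begins 54 mm behind the grasp point. The pads swing forward as they close: fully open they stand 13 mm farther back than shut.
Start: joints at [-1.443, 0.22, 1.526, -0, 1.395, -0.126], TCP at [0.157, -0.605, 0.231] pointing down, gripper open.
Joint ranges: [-2.98, 2.98], [-0.91, 2.08], [0.09, 2.57], [-1.24, 4.39], [0.2, 2.65], [-2.68, 2.68]. Speed limits (rad/s): [2.57, 2.57, 3.01, 3.14, 3.14, 3.14].

## Interface

Orientations are given as [roll, pitch, yaw] about the fixed x, y, z axes, in that order (R = Rz(yaw) Ry(pitch) Rx(roll)).
In Python, from plant import movep, move_l, set_joints, gripper_to, hold, inverse_kinematics, observe, get_image, get_calibration, Unreachable, job_done gives the robot as it stands. Calls block until the motion is done:
- movep(position, orientation): joint-space move of the TCP to a pose.
- move_l(position, feed=0.15, rotation=None, max_force=None): straight line of the TCP; rotation=None keeps the orientation; feed is the mean speed in m/s. With max_force (N) it stops when the force on the tool has changed by that much, and returns True; else False.
- set_joints(angles): joint-space move.
- gripper_to(opening, f_grip=None): finger opening in m; f_grip is the grip in N (None keeps the last); returns when the fingers have stopped.
- hold(seconds).
- inverse_kinematics(position, orientation): joint angles nearest the present ones, or None.
- observe(): the state.
- get_image(name): name is "scene" or "side" or "wrist"; returns (picture, depth): 480x640x3 uint8, red, green, blue; 480x640 float32, m along the optical axis (not along the pixel's ray), 0 where there is no reading.
- get_calibration(name): a dict with "intrinsics" (3x3 intrinsics, pixels), "dist_coeffs" ([k1, k2, p1, p2, k3] as OpenCV has them; the pictures are not rectified), "world_from_camera" (4x4, takes a point from camera to world coordinates). Camera axes: x right, y down, z forward; pixel columns grow to the right and rows downward; lengths in m; the calibration is good to about 2 mm. A picture is of the moment at which its call begins: read the wrist's pose just before it. get_calibration takes no time and is no camera call; for the wrist camera it gives the pose at the moment of the call.
A pose or a line that the arm cannot do raises Unreachable and nothing moves.
- job_done(): hands the job in; it is judged then, once.
The state is a dict: "time_s": time; "q": joint angles; "joint_velocities": joint speeds; "joint_torque": joint torques, N m; "eef_pos": TCP position; "tcp_rot": TCP orientation; "ft_force": force on the tool from outside, world axes, zero at the start; "torque": the same for the moment, N m; "opening": finger opening in m; "grasp_force": force on a finger pad.
Only numpy, scipy, OpenCV 4.12 (cv2) and the standard library are available. Lean on these libraries where they do the work, as an engineer would, in place of code of your own. Each camera call takes 0.05 s, during which the arm holds its last target. There are 200 camera calls.

## Working session

There is one attempt and no reset: what is moved stays moved. The work goes in short steps, each a Python script; the robot and the scene stay as the last script left them, time stands still between calls to the robot, and variables do not carry over. Pictures are saved under pics/ and viewed, at most 10 in all, crops included, and the job is handed in when it is done.

```bash
ls; mkdir -p pics
python3 - <<'E'
from plant import *
import cv2,numpy as np
for n in("scene","side"):
    im,d=get_image(n); cv2.imwrite(f"pics/{n}.png",im[:,:,::-1]); np.savez(f"pics/{n}.npz",im=im,d=d,**get_calibration(n))
    c=get_calibration(n);print(n,c["world_from_camera"].round(3).tolist(),c["intrinsics"].tolist(),(d>0).mean())
print(observe())
E
```

```text
pics
scene [[0.673, -0.431, 0.601, -0.062], [-0.74, -0.373, 0.56, -0.726], [-0.017, -0.822, -0.57, 0.6], [0.0, 0.0, 0.0, 1.0]] [[596.1453201602442, 0.0, 314.7598816679467], [0.0, 596.1453201602442, 248.46173265351965], [0.0, 0.0, 1.0]] 0.99587890625
side [[-0.998, -0.041, 0.038, 0.511], [-0.054, 0.54, -0.84, 0.523], [0.014, -0.841, -0.541, 0.534], [0.0, 0.0, 0.0, 1.0]] [[442.8060612228292, 0.0, 315.228953815934], [0.0, 442.8060612228292, 230.73638078430622], [0.0, 0.0, 1.0]] 0.9961100260416667
{'time_s': 0.1, 'q': array([-1.44310007e+00,  2.21134246e-01,  1.52751007e+00,  1.17981495e-05,
        1.39467985e+00, -1.26110925e-01]), 'joint_velocities': array([ 0.00040582, -0.00117395, -0.00319658,  0.00028372,  0.00079   ,
       -0.00013717]), 'joint_torque': array([ 8.10117926e-04, -4.98244286e+01, -3.90548694e+01, -3.49102884e-04,
        5.67700452e-03,  5.39400929e-06]), 'eef_pos': array([ 0.15685581, -0.60443735,  0.23030961]), 'tcp_rot': array([-3.13987635e+00, -2.29304791e-04,  2.53804911e-01]), 'ft_force': array([ 0.83034598, -0.58428983, -0.75810049]), 'torque': array([-0.00398242,  0.0239997 ,  0.01066742]), 'grasp_force': 0.0, 'opening': 0.08551221914368248}
```

View pics/scene.png

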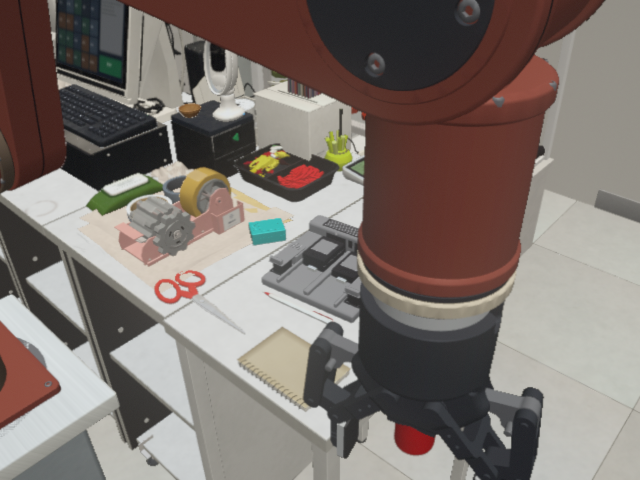

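View pics/side.png

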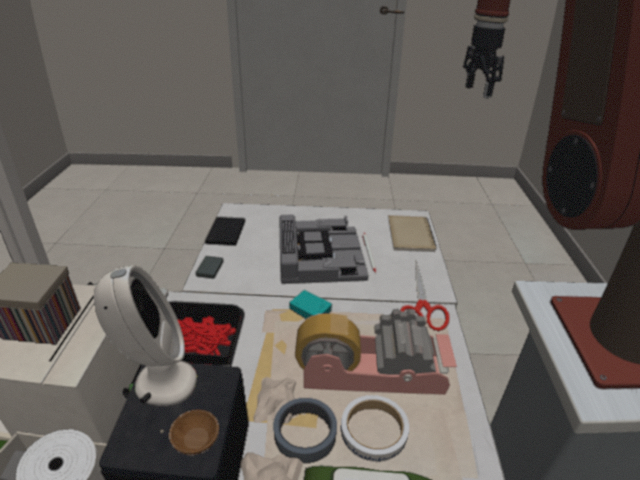

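The side view shows the charger at about (322,250), the pen at (369,252), the order pad at (412,232) and the two wallets at upper left. In the scene view the arm hides half of the charger. I'll locate it roughly, then look with the wrist camera.

```bash
cat > h.py <<'E'
import numpy as np,cv2
from plant import *
def cloud(d,c):
    v,u=np.mgrid[0:480,0:640]
    K=np.array(c["intrinsics"]);p=cv2.undistortPoints(np.stack([u,v],-1).reshape(-1,1,2).astype(np.float64),K,np.array(c["dist_coeffs"])).reshape(480,640,2)
    P=np.dstack([p*d[...,None],d]);T=np.array(c["world_from_camera"])
    return P@T[:3,:3].T+T[:3,3]
E
python3 - <<'E'
from h import *
f=np.load("pics/side.npz");W=cloud(f["d"],f)
for u,v in[(322,250),(282,280),(365,275),(345,222),(285,217),(369,252)]:print(u,v,W[v,u].round(3))
c=get_calibration("wrist");o=observe()
from scipy.spatial.transform import Rotation as R
Rt=R.from_euler("xyz",o["tcp_rot"]).as_matrix();T=np.array(c["world_from_camera"])
print("cam in tool",Rt.T@(T[:3,3]-o["eef_pos"]),(Rt.T@T[:3,:3]).round(3),c["intrinsics"])
E
```

```text
322 250 [ 0.528 -0.173  0.042]
282 280 [ 0.6   -0.115  0.011]
365 275 [ 0.445 -0.136  0.014]
345 222 [ 0.484 -0.283  0.039]
285 217 [ 0.611 -0.272  0.053]
369 252 [ 0.433 -0.219  0.009]
cam in tool [ 0.08221831  0.00019881 -0.1412339 ] [[-0.    -0.947 -0.322]
 [ 1.     0.    -0.001]
 [ 0.001 -0.322  0.947]] [[339.66252974   0.         320.57636869]
 [  0.         339.66252974 242.97317403]
 [  0.           0.           1.        ]]
```

Run:
```python
from h import *
movep([0.55,-0.195,0.17],[np.pi,0,0])
hold(0.2)
c=get_calibration("wrist");im,d=get_image("wrist")
cv2.imwrite("pics/w1.png",im[:,:,::-1]);np.savez("pics/w1.npz",im=im,d=d,**c)
W=cloud(d,c)
print(observe()["q"],observe()["time_s"],c["dist_coeffs"])
```

```text
[-4.76851650e-01  1.72869316e-01  1.69925743e+00 -4.28065954e-05
  1.26931471e+00  1.09491085e+00] 2.4083 [-0.03604579  0.          0.          0.          0.        ]
```

View pics/w1.png

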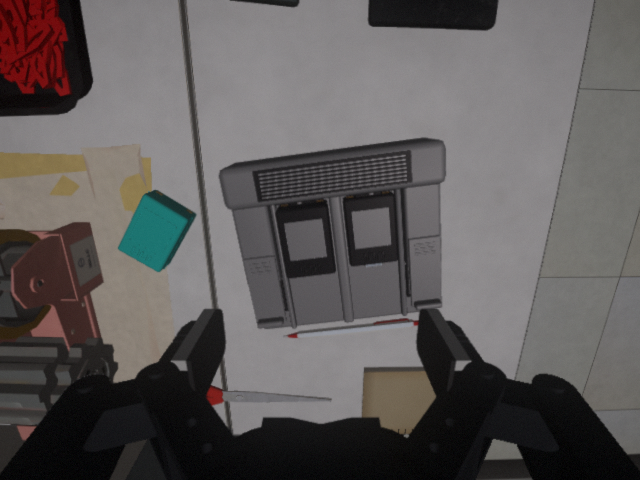

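The wrist view shows the charger upright: batteries at about (305,240) on the left and (371,232) on the right, guard ridges at about (270,322) and (428,304), and the pen at (350,330). Next: the charger's pose and the battery heights, from depth.

Run:
```python
from h import *
f=np.load("pics/w1.npz");W=cloud(f["d"],f);d=f["d"]
reg=np.zeros((480,640),bool);reg[130:345,205:460]=1
z=W[...,2]
for n,s in(("L",np.s_[225:255,295:318]),("R",np.s_[218:245,360:385]),("bedL",np.s_[288:308,295:330]),("bedR",np.s_[275:300,362:385]),("counter",np.s_[60:120,250:500])):print(n,np.median(z[s]),z[s].std(),W[s].reshape(-1,3).mean(0).round(4))
def comp(m):
    n,l,st,ce=cv2.connectedComponentsWithStats((m&reg).astype(np.uint8))
    return [l==i for i in range(1,n) if st[i,4]>25]
for name,m in(("tower",z>.048),("ridges",(z>.0415)&(z<.0475)),("bat",(z>.036)&(z<.0425))):
    for k in comp(m):
        v,u=np.nonzero(k);P=W[k];r=cv2.minAreaRect((P[:,:2]*1000).astype(np.float32))
        print(name,len(u),(u.mean().round(),v.mean().round()),np.round(r[0],1),np.round(r[1],1),round(r[2],2),"z",np.median(P[:,2]).round(4))
# plane-cast outline of tower top corners, z=.052, and whole-charger
```

```text
L 0.039867959955717985 0.010349516240643925 [ 0.5429 -0.1837  0.0403]
R 0.02979668362113752 0.018738226055527246 [ 0.5476 -0.2403  0.0311]
bedL 0.014674424721125484 0.027355354554335305 [ 0.4762 -0.1876  0.0172]
bedR 0.01459783635241052 0.02467389383247536 [ 0.4871 -0.2462  0.0166]
counter -0.0014130890933965745 0.02086870099378831 [ 0.6632 -0.2419 -0.    ]
tower 9143 (np.float64(333.0), np.float64(175.0)) [ 606.8 -203.2] [ 51.9 172.9] 7.46 z 0.0509
tower 709 (np.float64(214.0), np.float64(327.0)) [ 589.4 -168.6] [ 13.5 100.8] 64.84 z 0.1916
tower 1258 (np.float64(436.0), np.float64(329.0)) [ 590.1 -225.9] [101.1  18.5] 24.94 z 0.1959
ridges 500 (np.float64(333.0), np.float64(154.0)) [ 612.7 -202.8] [  2.8 170.3] 7.47 z 0.0459
ridges 41 (np.float64(389.0), np.float64(190.0)) [ 585.7 -251.1] [ 2.2 21.9] 8.39 z 0.0451
ridges 50 (np.float64(359.0), np.float64(194.0)) [ 582.4 -227. ] [ 2.6 25.1] 7.8 z 0.045
ridges 49 (np.float64(290.0), np.float64(203.0)) [ 575.3 -172. ] [ 2.5 24. ] 7.49 z 0.0455
ridges 171 (np.float64(428.0), np.float64(305.0)) [ 481.9 -291.9] [ 6.2 22.8] 7.37 z 0.044
ridges 167 (np.float64(270.0), np.float64(323.0)) [ 463.8 -149.7] [ 6.3 23.5] 7.92 z 0.0442
bat 3564 (np.float64(306.0), np.float64(240.0)) [ 540.2 -183.4] [61.7 44.1] 7.31 z 0.0396
bat 1225 (np.float64(425.0), np.float64(271.0)) [ 512.1 -288.4] [64.3 28. ] 7.02 z 0.0366
bat 1312 (np.float64(265.0), np.float64(289.0)) [ 494.2 -145.6] [63.9 27.8] 7.33 z 0.0366
```

The thick battery is in the left bay: its top is at 40 mm, against 30 mm on the right. The ridges give yaw 0.1266 and origin (523.4, -214.4) mm; the battery and guard centres agree within 1 mm. Next I set the finger spacing and measure where the tips actually are.

```bash
cat >> h.py <<'E'
YAW=0.1266;O=np.array([.5234,-.2144]);A=np.array([[np.cos(YAW),-np.sin(YAW)],[np.sin(YAW),np.cos(YAW)]])
RPY=[np.pi,0,YAW]
def w(x,y,z): return [*(O+A@np.array([x,y])/1000),z/1000]
def ch(p): return np.r_[A.T@(np.array(p[:2])-O),p[2]]*1000
E
python3 - <<'E'
from h import *
from scipy.spatial.transform import Rotation as R
gripper_to(0.029,20)
movep(w(-76,50.2,110),RPY)
o=observe();c=get_calibration("wrist");im,d=get_image("wrist")
cv2.imwrite("pics/w2.png",im[:,:,::-1])
W=cloud(d,c);P=(W-o["eef_pos"])@R.from_euler("xyz",o["tcp_rot"]).as_matrix()*1000
print(ch(o["eef_pos"]),o["tcp_rot"],o["opening"],o["time_s"],o["ft_force"])
for s in(1,-1):
    m=(d>0)&(W[...,2]>.085)&(s*P[...,1]>3)&(abs(P[...,0])<20)&(abs(P[...,1])<60)
    Q=P[m]
    for a in range(-40,12,4):
        q=Q[(Q[:,2]>=a)&(Q[:,2]<a+4)]
        if len(q)>4:print(s,a,len(q),np.percentile(q,[1,99],axis=0).round(1).tolist())
E
```

```text
[-75.9941902   50.09884019 110.23486027] [ 3.14115143e+00 -7.16896884e-04  1.25992544e-01] 0.029082975112411737 3.5583 [ 0.11813046 -0.38259301  0.83904389]
1 -40 394 [[-10.9, 14.7, -39.9], [11.8, 26.2, -36.0]]
1 -36 225 [[-11.8, 14.6, -36.0], [11.3, 21.3, -32.0]]
1 -32 227 [[-10.8, 14.6, -31.9], [11.1, 28.3, -28.0]]
1 -28 239 [[-10.4, 14.7, -28.0], [11.1, 28.2, -24.1]]
1 -24 219 [[-10.3, 14.6, -23.9], [11.1, 28.0, -20.0]]
1 -20 203 [[-10.7, 14.6, -19.9], [11.1, 28.1, -16.1]]
1 -16 180 [[-11.0, 14.6, -16.0], [11.1, 28.3, -12.1]]
1 -12 169 [[-9.7, 14.6, -12.0], [11.2, 28.1, -8.0]]
1 -8 126 [[-10.5, 14.6, -8.0], [11.1, 26.4, -4.1]]
1 -4 56 [[-11.0, 14.6, -3.9], [10.7, 20.9, -0.1]]
1 0 5 [[-6.6, 14.7, 0.2], [-1.7, 14.8, 1.8]]
-1 -40 394 [[-11.1, -25.5, -40.0], [11.7, -14.3, -36.0]]
-1 -36 206 [[-10.9, -26.9, -36.0], [11.2, -14.3, -32.1]]
-1 -32 242 [[-10.0, -27.8, -31.8], [11.0, -14.2, -28.1]]
-1 -28 245 [[-10.1, -27.7, -27.9], [11.0, -14.3, -24.1]]
-1 -24 208 [[-10.4, -27.7, -23.9], [11.1, -14.3, -20.1]]
-1 -20 208 [[-10.9, -27.9, -19.9], [11.1, -14.2, -16.1]]
-1 -16 173 [[-11.2, -27.6, -15.9], [11.3, -14.3, -12.0]]
-1 -12 181 [[-9.8, -27.8, -11.9], [11.0, -14.2, -8.1]]
-1 -8 113 [[-10.9, -26.3, -7.9], [10.9, -14.3, -4.2]]
-1 -4 58 [[-11.1, -20.6, -4.0], [10.7, -14.3, -0.2]]
-1 0 8 [[-6.1, -14.5, 0.1], [-1.9, -14.3, 2.0]]
```

View pics/w2.png

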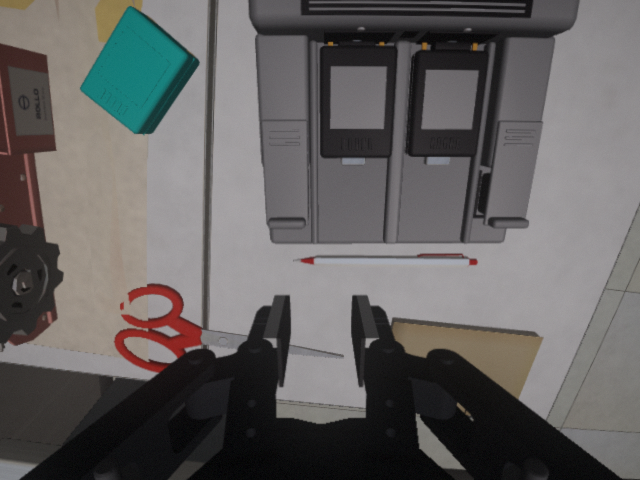

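The view shows the finger pads at (280,340) and (362,340), with the pen at (390,260) in front of the bays. The tips sit at TCP height, with inner faces at ±14.5 mm and edges at ±11 mm. I'll open slightly to centre the tip on the key, then push the guard to its stop, which also calibrates x.

Run:
```python
from h import *
gripper_to(0.036)
move_l(w(-76,50.2,40),feed=.08)
f0=observe()["ft_force"]
print(ch(observe()["eef_pos"]),observe()["opening"])
r=move_l(w(-22,50.2,40),feed=.03,max_force=8)
o=observe();print(r,ch(o["eef_pos"]),o["ft_force"]-f0,o["time_s"])
hold(.2);o=observe();print(ch(o["eef_pos"]),A.T@(o["ft_force"]-f0)[:2])
im,d=get_image("wrist");cv2.imwrite("pics/w3.png",im[:,:,::-1])
```

```text
[-75.58818312  49.8734983   40.49082178] 0.035802567365650025
True [-25.08317818  50.74016717  39.24114342] [ 0.43830354 -1.01245774  0.59011039] 6.4917
[-25.50554776  51.07517909  38.74344853] [-0.03725171 -0.38614355]
```

View pics/w3.png

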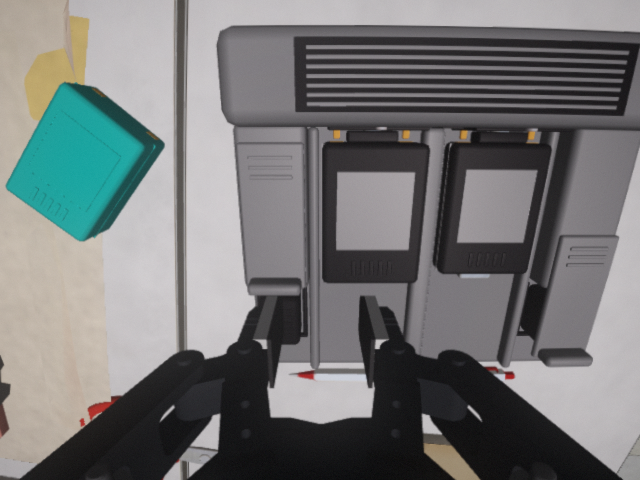

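The guard is back and the key is exposed at (285,318). The stop came at TCP x = -25.1, exactly where predicted. I'll push again to confirm, measure the guard, then back off over the key.

Run:
```python
from h import *
r=move_l(w(-22,50.2,40.5),feed=.02,max_force=14)
o=observe();print(r,ch(o["eef_pos"]),o["time_s"])
move_l(w(-36,50.2,40.5),feed=.05);move_l(w(-36,50.2,38),feed=.05);hold(.3)
o=observe();print(ch(o["eef_pos"]),o["tcp_rot"],o["opening"],o["ft_force"],o["time_s"])
c=get_calibration("wrist");im,d=get_image("wrist");W=cloud(d,c)
cv2.imwrite("pics/w4.png",im[:,:,::-1])
C=np.dstack([(W[...,:2]-O)@A*1000,W[...,2]*1000])
print("ridge L/R charger mm")
for s in(1,-1):
    m=(abs(s*C[...,1]-72)<10)&(C[...,2]>41)&(C[...,2]<48)&(C[...,0]<20)&(C[...,0]>(-24 if s>0 else -70))
    print(m.sum(),np.median(C[m],axis=0),np.percentile(C[m][:,0],[3,97]))
```

```text
False [-24.66261363  51.1681867   39.01220254] 7.1
[-35.92749742  50.19638581  38.01948134] [-3.13969462  0.00506363  0.12759361] 0.0362135980056256 [-0.40812507  0.18367245  0.37397846] 8.0833
ridge L/R charger mm
670 [-10.41762525  72.07031772  44.2105568 ] [-13.82833059  -8.25745789]
518 [-49.76404335 -71.84601252  44.12033649] [-53.40050959 -47.88392093]
```

View pics/w4.png

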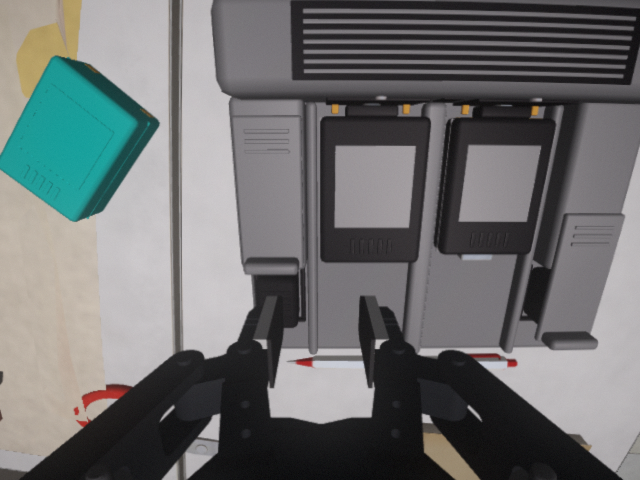

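The guard's travel measures about 39.5 mm, so it is on its stop. The fingers at (265,340) and (372,340) are over the key and in the bay ahead of the thick battery. Pressing now.

Run:
```python
from h import *
f0=observe()["ft_force"]
r=move_l(w(-36,50.2,20.5),feed=.03,max_force=20)
o=observe();print(r,ch(o["eef_pos"]),o["ft_force"]-f0,o["time_s"])
hold(.4)
o=observe();print(ch(o["eef_pos"]),o["ft_force"]-f0,A.T@(o["ft_force"]-f0)[:2])
c=get_calibration("wrist");im,d=get_image("wrist");W=cloud(d,c)
cv2.imwrite("pics/w5.png",im[:,:,::-1])
C=np.dstack([(W[...,:2]-O)@A*1000,W[...,2]*1000])
for n,y0,zlo in(("thick",28.5,36),("slim",-28.5,26)):
    m=(abs(C[...,1]-y0)<18)&(abs(C[...,2]-zlo-3.5)<3.5)&(C[...,0]>-40)&(C[...,0]<56)
    print(n,m.sum(),np.percentile(C[m][:,0],[1,99]))
```

```text
False [-35.87917924  50.01709099  20.74433389] [-1.60183693  0.07937835  7.69555016] 8.8667
[-35.89252716  49.99067638  20.75097474] [-2.35018041 -0.11437195  6.93525669] [-2.34581257  0.18328207]
thick 14858 [-29.04634284  36.04877819]
slim 14139 [-9.27652697 54.95236322]
```

View pics/w5.png

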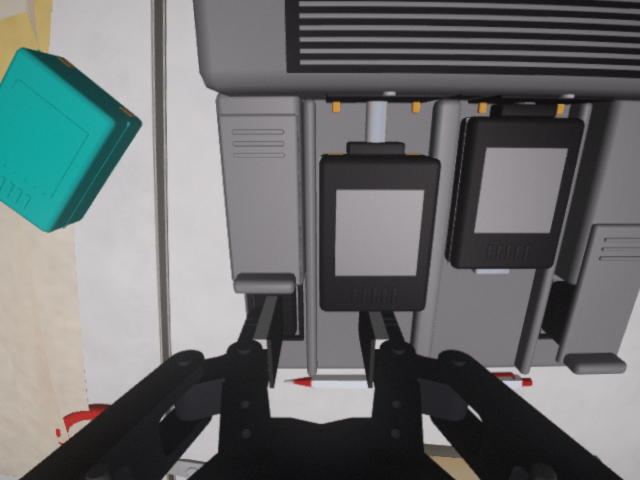

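The thick battery has sprung out and rests against the finger at (375,310), with 2.3 N on it; the slim one is still in place. I'll press slightly deeper to seat the key and measure how far the battery came out.

Run:
```python
from h import *
f0=observe()["ft_force"]
r=move_l(w(-36,50.2,19.5),feed=.01,max_force=10)
hold(.5);o=observe();print(r,ch(o["eef_pos"]),o["ft_force"]-f0,o["ft_force"],o["opening"],o["time_s"])
c=get_calibration("wrist");im,d=get_image("wrist");W=cloud(d,c)
C=np.dstack([(W[...,:2]-O)@A*1000,W[...,2]*1000])
for n,y0,z0 in(("thick",28.5,39.7),("slim",-28.5,29.7)):
    m=(abs(C[...,1]-y0-(10 if n=="thick" else 0))<8)&(abs(C[...,2]-z0)<1.2)&(C[...,0]>-40)&(C[...,0]<56)
    print(n,m.sum(),np.percentile(C[m][:,0],[0.5,2,98,99.5]))
m=(abs(C[...,1]-72)<10)&(C[...,2]>41)&(C[...,2]<48)&(C[...,0]<20)&(C[...,0]>-24);print("ridge",np.percentile(C[m][:,0],[3,97]))
m=(C[...,0]>-45)&(C[...,0]<-18)&(C[...,1]>75)&(C[...,1]<81);print("key z",np.percentile(C[m][:,2],[10,50,90]))
```

```text
False [-35.82901524  50.04835915  20.49404049] [-2.32514739  1.74569557  7.04084772] [-4.22258928  2.28665138 14.15076325] 0.035917562991322365 10.0667
thick 6122 [-24.56665413 -22.97073382  35.09920207  35.84275895]
slim 5528 [-9.49777948 -8.09740244 49.49237508 50.34797576]
ridge [-13.83092318  -8.19848329]
key z [ 28.5046345   66.9031885  106.86911549]
```

```bash
python3 -c "
from plant import *
print(job_done())"
```

```text
the job is handed in; nothing more can be done
None
```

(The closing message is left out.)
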